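Clamp the well plate on the shaker

TASK

Get the shaker ready to run: push the clamp strap round across the well plate until it is fully home against its stop under the cam, then push the cam lever all the way down to lock it, and back away. Use the fingers only to push: pick nothing up, leave the plate seated in its nest and leave the bottle, beaker and jar around the shaker alone.

Things in the scene. Friction and masses are not known exactly. Their poses are not given: they have to be found in the camera images.
- shaker: Bench plate shaker, fixed: cream housing 200 (x) x 260 (y) mm under an aluminium platform 180 x 280 mm, top 85 mm above the bench. Origin: centre of its underside, on the bench; z up, -x the control panel side. The well plate sits in corner fences at its centre, the strap's pivot post at (0, 100) mm.
- strap (a joint): Clamp strap's angle about the upright pivot, rad. 0: fully home across the plate, along the shaker's -y, against a hard stop. Grows as it opens towards the shaker's -x: at angle a it points along (-sin a, -cos a) in the shaker's frame. Limit 1.45; starts at 0.8 to 1.3. Light friction (about 1 N at 90 mm from the pivot); it stays where it is left.
- strap_pivot (a point): Point on the strap's pivot axis, level with the strap's top face: (0, 100, 131) mm in the shaker's frame. A flat screw head, 18 mm across, stands 6 mm above it.
- strap_tip (a point): Middle of the outer end of the strap, on its top face, 214 mm from the pivot axis. The strap is a straight aluminium bar 20 mm wide and 18 mm high, its underside 113 mm and its top 131 mm above the bench at every angle; a thin rubber pad under its middle reaches down to 109 mm.
- lever (a joint): Cam lever's angle about a level axis along the shaker's x, rad. 0: fully down, level, along the shaker's -y (hard stop). Grows as it is raised: at angle t it points along (0, -cos t, sin t) in the shaker's frame, so it is pushed outwards (-y) and down. Limit 1.40; starts at 0.8 to 1.25. Friction about 2 to 3 N at 70 mm; it stays where it is left.
- lever_pivot (a point): Point on the lever's axis, midway between the bracket's cheeks: (0, -112, 149) mm in the shaker's frame.
- lever_tip (a point): Outer end of the lever, on its centre line, 90 mm from its axis. The lever is a steel bar 16 mm wide and 10 mm thick; its outer part, 56 to 90 mm from the axis, is a grey plastic grip 26 mm wide and 12 mm thick.
- plate: 24-well plate with a clear lid, loose, 85.5 (x) x 127.8 (y) mm, 22 mm high, 120 g, seated in the nest on the platform, its top 107 mm above the bench. Origin: centre of its underside, z up.
- bottle: Reagent bottle with a blue cap, 60 mm across, 105 mm high, standing loose on the bench beside the shaker. Origin: centre of its underside. Leave alone.
- beaker: Small glass beaker, 66 mm across, 75 mm high, standing loose on the bench. Origin: centre of its underside. Leave alone.
- jar: White screw-cap jar, 56 mm across, 60 mm high, standing loose on the bench. Origin: centre of its underside. Leave alone.
- strap_stop (a point): Where the strap's end comes home: centre of its top face there, (0, -114, 131) mm in the shaker's frame, under the cam. The steel cam bracket round it spans x -21 to 21, y -136 to -100 mm, top 168 mm above the bench; it is open towards the shaker's -x, where the strap enters, and closed by a stop tab on the +x side.
Things that resemble listed ones, but are neither listed nor needed, are in the scene too. Of the things that look like the plate, the largest one is meant.

How it is judged (in metres and radians):
On the way, in this order (a step that is already met when the one before it is completed fails the run):
1. the strap is home across the plate (value of joint strap below 0.06 rad), for 0.2 s.
2. then the cam lever is pushed down, the strap still home (value of joint lever below 0.12 rad and value of joint strap below 0.06 rad), for 0.2 s.
At the end, for the whole second after the job is handed in: The strap is within 0.06 rad of fully home and the lever within 0.12 rad of fully down; the plate is still seated flat in its nest (within 8 mm of its start, tilt under 0.05 rad, at rest); bottle, beaker and jar are within 30 mm of where they stood (all of step 2 and distance of plate from where it was at the start of the episode below 0.008 m and angle between plate's own z axis and vertical below 0.05 rad and linear speed of plate below 0.02 m/s and distance of each of bottle, beaker, jar from where it was at the start of the episode below 0.03 m); the robot touches nothing.
It fails at once if the well plate is lifted, tipped or pushed out of its nest (distance of plate from where it was at the start of the episode above 0.012 m or angle between plate's own z axis and vertical above 0.12 rad).
It fails at once if the bottle, beaker or jar is knocked, lifted or moved (distance of any of bottle, beaker, jar from where it was at the start of the episode above 0.03 m or angle between any of bottle, beaker, jar's own z axis and vertical above 0.35 rad).
It also fails if it takes over 48 s, if anything falls off the work surface, if the arm or the gripper's body presses on something with over 40 N, if the wrist force passes 120 N, or if a joint passes its speed limit or range.

ROBOT

A 6-joint arm with a two-finger parallel gripper is mounted at the origin on the work surface. World frame = base frame: x ahead of the robot, y to its left, z up, the work surface at z = 0. Lengths are in mm, angles in rad, forces in N, time in s.
With the tool pointing down it reaches from about 300 to 775 mm from the base axis. Payload 14.6 kg.
Tool frame: the origin (TCP) lies on the centre line of the jaws, within the pads' length; the fingertips stand 19 mm ahead of it and the grasp point (between the pads) is the TCP (bot.tip_reach is the distance from the TCP to the fingertips, in mm); y points along the fingers, x is the direction in which the jaws open and shut, and the axes are right-handed (so a half turn about y gives the same grasp; the last joint's range is limited). The gripper opens to 85 mm and grips with 20 to 120 N. Pads are 22 mm wide; open, the fingers measure 114 mm over their backs; the gripper's body (76 mm by 85 mm) begins 54 mm behind the grasp point. The pads swing forward as they close: fully open they stand 13 mm farther back than shut.
Start: joints at [1.273, 0.3, 1.521, -0, 1.321, -0.067], TCP at [125.814, 535.407, 250.281] pointing down, gripper open.
Joint ranges: [-3.03, 3.03], [-0.79, 2.21], [0.23, 2.52], [-1.04, 4.18], [0, 3.07], [-2.55, 2.55]. Speed limits (rad/s): [2.22, 2.22, 2.57, 3.14, 3.14, 3.14].

INTERFACE

Orientations are given as a unit quaternion [w, x, y, z].
In Python, from rig import bot gives the robot as it stands. Calls block until the motion is done:
- bot.move_to(position, orientation): joint-space move of the TCP to a pose.
- bot.servo_line(position, attitude=None, speed=150, until_force=None): straight line of the TCP; attitude=None keeps the orientation; speed is the mean speed in mm/s. With until_force (N) it stops when the force on the tool has changed by that much, and returns True; else False.
- bot.move_joints(angles): joint-space move.
- bot.move_gripper(opening, grip_force=None): finger opening in mm; grip_force is the grip in N (None keeps the last); returns when the fingers have stopped.
- bot.dwell(seconds).
- bot.ik(position, orientation): joint angles nearest the present ones, or None.
- bot.read_state(): the state.
- bot.read_camera(name): name is "side" or "top" or "wrist"; returns a dict with "image" (480x640x3 uint8, blue, green, red), "depth" (480x640 float32, mm along the optical axis (not along the pixel's ray), 0 where there is no reading), "fovy" (degrees; the focal length in pixels is half the picture's height over the tangent of half this angle, whatever the lens; pixels are square), "cx", "cy" (the principal point, pixels), "k1" (the pictures are not rectified: a ray, as slopes to the right and down, at radius r is drawn at 1 + k1 r^2 times it, then the intrinsics apply), "eye" and "attitude" of the camera in the world; the wrist camera has in their place "mount" (4x4, takes a point from camera to tool coordinates, whose origin is the TCP and whose axes are the tool frame's). Camera axes: x right, y down, z forward; pixel columns grow to the right and rows downward; lengths in mm; the calibration is good to about 2 mm. A picture is of the moment at which its call begins: read the wrist's pose just before it.
A pose or a line that the arm cannot do raises bot.MotionError and nothing moves.
- bot.finish_job(): hands the job in, once; it reports no verdict.
The state is a dict: "clock": time; "joint_positions": joint angles; "qvel": joint speeds; "effort": joint torques, N m; "ee_pos": TCP position; "tool_rot": TCP orientation; "ft_force": force on the tool from outside, world axes, zero at the start; "moment": the same for the moment, N m; "grip_width": finger opening in mm.
Only numpy, scipy, OpenCV 4.12 (cv2) and the standard library are available. Lean on these libraries where they do the work, as an engineer would, in place of code of your own. Each camera call takes 0.05 s, during which the arm holds its last target.

## Working session

There is one attempt and no reset: what is moved stays moved. The work goes in short steps, each a Python script; the robot and the scene stay as the last script left them, time stands still between calls to the robot, and variables do not carry over. Pictures are saved under pics/ and viewed, and the job is handed in when it is done.

```bash
ls; mkdir -p pics; python3 - <<'E'
from rig import bot
import cv2,numpy as np
for n in ["side","top","wrist"]:
    c=bot.read_camera(n); cv2.imwrite(f"pics/{n}0.png",c["image"]); np.savez(f"{n}0.npz",**c)
    print(n,{k:v for k,v in c.items() if k not in("image","depth")})
print(bot.read_state())
E
```

```text
pics
side {'fovy': 50.35896065238796, 'cx': 323.1011446720542, 'cy': 232.08547039641905, 'k1': -0.1485136101524818, 'eye': array([ 579.51457769, -693.27029683,  755.91606573]), 'attitude': array([-0.41404798,  0.90882771, -0.04435802,  0.02507657])}
top {'fovy': 50.29069547741656, 'cx': 315.07645640667425, 'cy': 241.1486883144369, 'k1': -0.12047969983441385, 'eye': array([ 576.39986217,   62.68897686, 1173.05895993]), 'attitude': array([ 0.03664195, -0.69693525,  0.71565533, -0.02785833])}
wrist {'fovy': 65.71872709389405, 'cx': 319.2413055675356, 'cy': 244.1894344236572, 'k1': -0.06146376959565852, 'mount': array([[ 9.99999443e-01,  1.35283091e-04, -1.04690111e-03,
         2.82603695e-01],
       [ 1.04515034e-03, -2.66126126e-01,  9.63937650e-01,
        -1.24740586e+02],
       [-1.48203272e-04, -9.63938207e-01, -2.66126119e-01,
         6.57687791e+01],
       [ 0.00000000e+00,  0.00000000e+00,  0.00000000e+00,
         1.00000000e+00]])}
{'clock': 0.15, 'joint_positions': array([ 1.27337050e+00,  3.00326563e-01,  1.52144290e+00, -2.02449517e-05,
        1.32069583e+00, -6.65739183e-02]), 'qvel': array([ 0.00060131, -0.00142108, -0.00362699, -0.00071478,  0.00175702,
       -0.00157436]), 'effort': array([ 6.64639629e-04, -5.43664777e+01, -3.61883497e+01, -6.52626113e-05,
        3.15977602e-03, -1.18337664e-05]), 'ee_pos': array([125.78918495, 535.25505055, 249.85905287]), 'tool_rot': array([-0.55407588,  0.55443744,  0.43883924, -0.43933946]), 'ft_force': array([-0.37465412, -0.05435535, -0.55853032]), 'moment': array([-0.0004572 , -0.00608495,  0.00648655]), 'grip_width': 85.20788827114629}
```

View pics/top0.png

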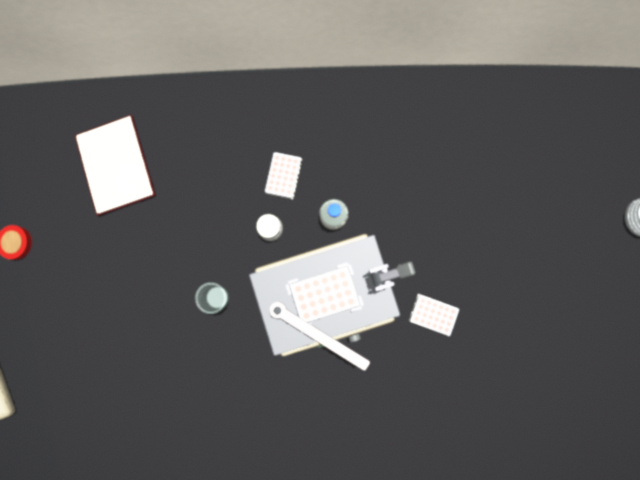

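View pics/side0.png

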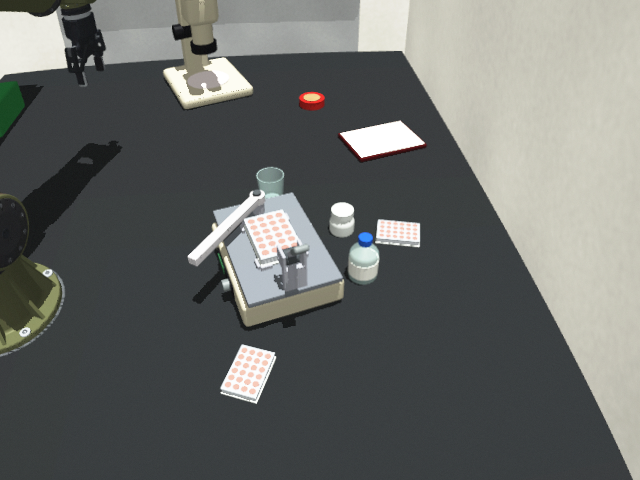

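Both views show the shaker at top (325,294) / side (275,255). There are three plate-like things: top (325,294) in the nest, which is the largest, and smaller ones on the bench at (284,175) and (435,315). The nested one is the plate, so the shaker holding it is the target. The strap pivot is near top (277,311) and its tip near (366,364). The lever runs from about (375,281) to (408,269). Next is a close crop and the measurements.

```bash
cat > h.py <<'E'
import cv2,numpy as np
from scipy.spatial.transform import Rotation as R
def rot(q): q=np.asarray(q); return R.from_quat([q[1],q[2],q[3],q[0]]).as_matrix()
def cam(n):
    c=dict(np.load(n)); f=240/np.tan(np.radians(float(c["fovy"]))/2)
    c["K"]=np.array([[f,0,c["cx"]],[0,f,c["cy"]],[0,0,1]]); c["D"]=np.array([float(c["k1"]),0,0,0])
    if "eye" in c: c["R"]=rot(c["attitude"]); c["e"]=c["eye"]
    return c
def rays(c,uv):
    p=cv2.undistortPoints(np.asarray(uv,float).reshape(-1,1,2),c["K"],c["D"])[:,0]
    return np.c_[p,np.ones(len(p))]@c["R"].T
def onz(c,uv,z):
    d=rays(c,uv); return c["e"]+d*((z-c["e"][2])/d[:,2])[:,None]
def proj(c,P):
    P=np.asarray(P,float).reshape(-1,3); Q=(P-c["e"])@c["R"]
    return cv2.projectPoints(Q,np.zeros(3),np.zeros(3),c["K"],c["D"])[0][:,0]
def cloud(c):
    v,u=np.mgrid[0:480,0:640]; uv=np.c_[u.ravel(),v.ravel()]
    d=rays(c,uv); return (c["e"]+d*c["depth"].ravel()[:,None]).reshape(480,640,3)
E
python3 - <<'E'
from h import *
t=cam("top0.npz"); s=cam("side0.npz")
cv2.imwrite("pics/topc.png",cv2.resize(t["image"][220:380,240:430],None,fx=4,fy=3.7,interpolation=cv2.INTER_CUBIC)[:600,:760])
cv2.imwrite("pics/sidec.png",cv2.resize(s["image"][180:330,180:360],None,fx=4,fy=4,interpolation=cv2.INTER_CUBIC))
P=cloud(t)
for u,v in [(260,310),(320,340),(366,364),(325,294),(405,270),(334,210)]: print(u,v,P[v,u])
# platform: depth z 80..90
Z=P[...,2]; m=((abs(Z-85)<4)).astype(np.uint8); 
k,l,st,ce=cv2.connectedComponentsWithStats(m); i=1+np.argmax(st[1:,4]); print(st[i])
cn=max(cv2.findContours((l==i).astype(np.uint8),0,2)[0],key=cv2.contourArea)
pts=onz(t,cn[:,0],85)[:,:2].astype(np.float32); print(cv2.minAreaRect(pts)); print(cv2.boxPoints(cv2.minAreaRect(pts)))
E
```

```text
260 310 [529.29688293 205.76639645   1.36029997]
320 340 [471.33556132  69.64745242 132.30393174]
366 364 [420.11122835 -21.99950958 128.66702294]
325 294 [563.386957    56.92768991 106.37098166]
405 270 [605.5118975  -94.69409757 209.05045209]
334 210 [738.68759234  33.17197157 108.29475072]
[ 250  236  150  119 7044]
((561.4631958007812, 58.770355224609375), (178.57481384277344, 278.8586120605469), 16.12374496459961)
[[436.96667  167.91884 ]
 [514.4093   -99.970634]
 [685.9597   -50.378128]
 [608.5171   217.51135 ]]
```

View pics/topc.png

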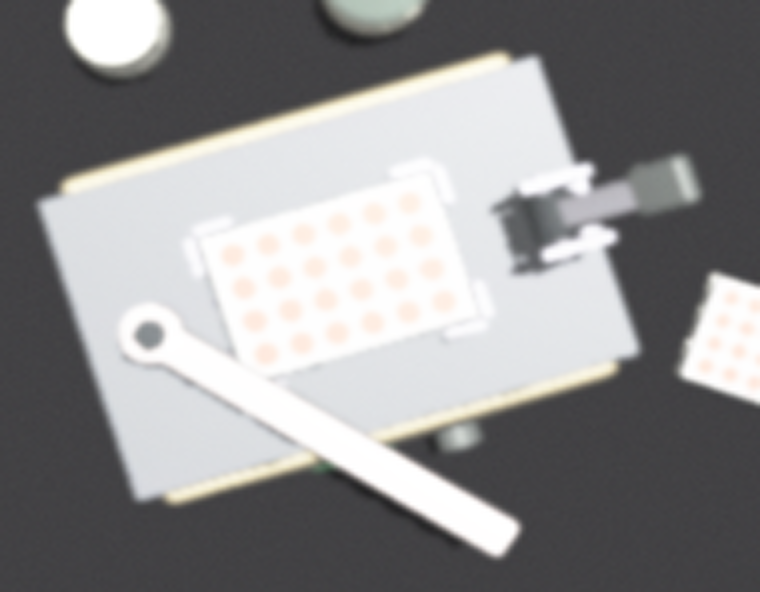

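View pics/sidec.png

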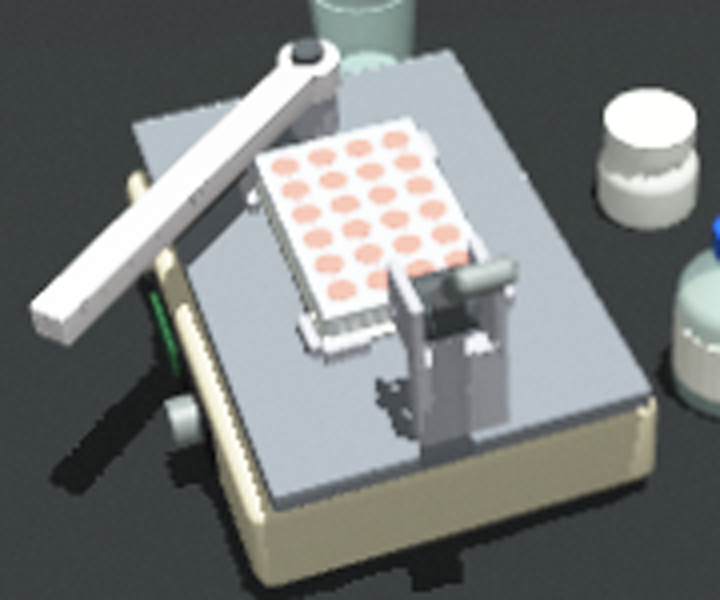

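```bash
cat >> h.py <<'E'
C=np.array([561.46,58.77]); psi=np.radians(16.124)
X=np.array([np.cos(psi),np.sin(psi)]); Y=np.array([-np.sin(psi),np.cos(psi)])
def S2W(p): p=np.asarray(p,float); return np.r_[C+X*p[0]+Y*p[1],p[2]]
def W2S(P): P=np.asarray(P,float); d=P[...,:2]-C; return np.stack([d@X,d@Y,P[...,2]],-1)
def att(dx):  # tool down (y=-z), tool x along shaker-frame direction dx
    x=np.r_[X*dx[0]+Y*dx[1],0]; x/=np.linalg.norm(x); y=np.array([0,0,-1.]); z=np.cross(x,y)
    q=R.from_matrix(np.c_[x,y,z]).as_quat(); return np.r_[q[3],q[:3]]
E
python3 - <<'E'
from h import *
from rig import bot
for n in ["top","side"]:
    c=cam(n+"0.npz"); S=W2S(cloud(c)); img=c["image"]
    m=(S[...,2]>122)&(S[...,2]<140)&(S[...,0]<-15)&(S[...,0]>-230)&(abs(S[...,1])<150)
    p=S[m]; vx,vy,x0,y0=cv2.fitLine(p[:,:2].astype(np.float32),cv2.DIST_HUBER,0,.01,.01).ravel()
    if vy>0: vx,vy=-vx,-vy
    print(n,"strap n",m.sum(),"angle",np.arctan2(-vx,-vy),"x at y=100",x0+(100-y0)*vx/vy,"zmed",np.median(p[:,2]))
    r=np.hypot(p[:,0],p[:,1]-100); print(" maxr",np.percentile(r,[99,100]))
    m=(S[...,2]>175)&(S[...,2]<260)&(abs(S[...,0])<25)&(S[...,1]<-105)&(S[...,1]>-215)
    p=S[m]; t=np.arctan2(p[:,2]-149,-112-p[:,1]); print(" lever n",m.sum(),"t",np.percentile(t,[5,25,50,75,95]),"r",np.hypot(p[:,2]-149,-112-p[:,1]).max(),"x",p[:,0].min(),p[:,0].max(),"zmax",p[:,2].max())
    print(" pred pivot px",proj(c,[S2W((0,100,137)),S2W((0,-112,149))]))
print(bot.tip_reach); bot.move_gripper(0); s=bot.read_state(); print(bot.tip_reach,s["grip_width"],s["ee_pos"])
E
```

```text
top strap n 983 angle 0.8675777 x at y=100 1.9658508 zmed 130.57198153224772
 maxr [212.5511923  233.27722904]
 lever n 294 t [0.83557646 0.87843326 0.90211459 0.92660696 0.9766251 ] r 91.0464714508268 x -12.098601119067334 12.311311790124245 zmax 219.07484168804046
 pred pivot px [[276.97065101 310.14623381]
 [377.57983334 278.16997978]]
side strap n 949 angle 0.8559066 x at y=100 6.955307 zmed 129.99561555819662
 maxr [239.21284628 240.95385988]
 lever n 152 t [0.71895643 0.75604696 0.78996847 0.82561019 0.85560063] r 94.50590450349489 x -13.321396098016129 12.72870893451536 zmax 217.57725836292673
 pred pivot px [[255.9706628  190.91123978]
 [289.74318965 253.10901687]]
19.0
19.0 -0.06788571254461558 [125.82295646 535.40234585 250.29000235]
```

The platform fit is 178.6 x 278.9 mm, against 180 x 280 given. It predicts the pivot at top pixel (277.0,310.1), and the screw head is seen at (277.2,310.3), so the pose holds. The strap is at about 0.865 rad and the lever at about 0.83. I'll push the strap now.

```bash
cat >> h.py <<'E'
def strap_pose(a,gap,r=140,tip=118,h=11,sg=1):
    u=np.array([-np.sin(a),-np.cos(a)]); cl=np.array([np.cos(a),-np.sin(a)])
    p=np.array([0,100])+r*u-(10+h+gap)*cl
    return S2W((p[0],p[1],tip+19)),att(sg*u)
E
python3 - <<'E'
from h import *
from rig import bot
for sg in (1,-1):
    for a,g in [(.865,25),(.4,0),(-.03,0)]:
        print(sg,a,bot.ik(*strap_pose(a,g,sg=sg)))
E
```

```text
1 0.865 [ 6.37160644e-02  1.60144059e-01  1.98418986e+00 -4.44089210e-16
  9.97258739e-01  2.21809550e+00]
1 0.4 [-3.69005114e-02  3.12101400e-01  1.79031614e+00 -4.44089210e-16
  1.03917511e+00  1.65247893e+00]
1 -0.03 [-3.85934270e-02  4.32799917e-01  1.61948467e+00 -4.44089210e-16
  1.08930806e+00  1.22078601e+00]
-1 0.865 [ 6.37160644e-02  1.60144059e-01  1.98418986e+00 -4.44089210e-16
  9.97258739e-01 -9.23497151e-01]
-1 0.4 [-3.69005114e-02  3.12101400e-01  1.79031614e+00 -4.44089210e-16
  1.03917511e+00 -1.48911373e+00]
-1 -0.03 [-3.85934270e-02  4.32799917e-01  1.61948467e+00 -4.44089210e-16
  1.08930806e+00 -1.92080664e+00]
```

```bash
python3 - <<'E'
from h import *
from rig import bot
p,q=strap_pose(.865,25,sg=-1)
bot.move_to(p+[0,0,100],q); bot.servo_line(p,speed=120)
print(bot.read_state()["clock"],bot.read_state()["ft_force"])
p1,_=strap_pose(.865,-12,sg=-1)
hit=bot.servo_line(p1,speed=35,until_force=2)
s=bot.read_state(); print("contact",hit,s["ee_pos"],p1,s["ft_force"],s["clock"])
E
```

```text
3.9 [0.42169076 0.31569141 0.17170901]
contact False [449.01056478  43.06216734 137.0435391 ] [449.03539202  42.96633729 137.        ] [0.80245091 0.0408571  0.02723143] 5.1083
```

```bash
python3 - <<'E'
from h import *
from rig import bot
c=bot.read_camera("side"); cv2.imwrite("pics/s1.png",cv2.resize(c["image"][120:330,120:360],None,fx=3,fy=2.8))
E
```

```text
(no output)
```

View pics/s1.png

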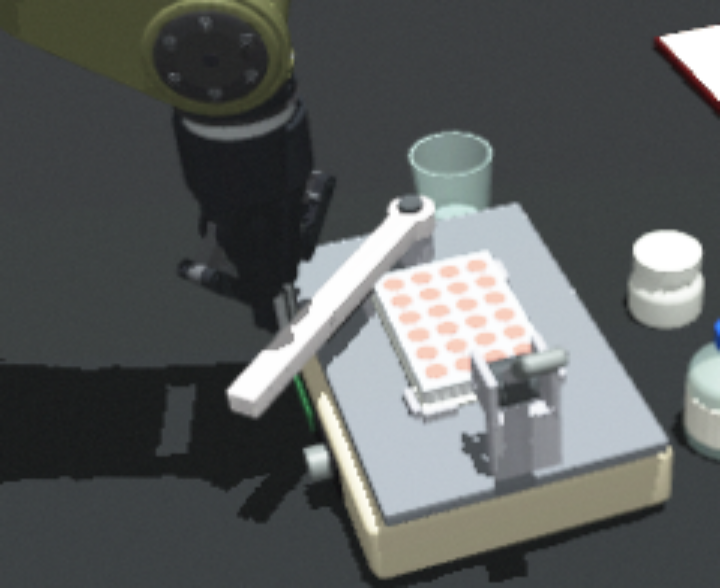

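The fingers are behind the strap near (285,305), and the strap has already turned a little. Next I follow the arc home.

```bash
python3 - <<'E'
from h import *
from rig import bot
for a in np.arange(.75,.04,-.1):
    p,q=strap_pose(a,0,sg=-1)
    hit=bot.servo_line(p,attitude=q,speed=60,until_force=10)
    s=bot.read_state(); print(round(a,2),hit,s["ft_force"].round(1),s["clock"])
    if hit: break
else:
    p,q=strap_pose(.0,-5,sg=-1)
    hit=bot.servo_line(p,attitude=q,speed=20,until_force=8)
    s=bot.read_state(); print("home",hit,W2S(s["ee_pos"]),W2S(p),s["ft_force"].round(1),s["clock"])
c=bot.read_camera("side"); cv2.imwrite("pics/s2.png",cv2.resize(c["image"][120:330,160:400],None,fx=3,fy=2.8))
E
```

```text
0.75 False [-0.5  0.4  0.8] 5.425
0.65 False [ 0.2  0.6 -0.7] 5.8083
0.55 False [ 0.1 -0.5  0.9] 6.1917
0.45 False [-0.   0.3 -1. ] 6.575
0.35 False [-0.4  0.3  0.5] 6.9583
0.25 False [-0.4  0.2  0.3] 7.3417
0.15 False [ 0.  -0.8  0.2] 7.725
0.05 False [ 0.3 -0.9 -0.9] 8.1083
home True [-21.26518448 -39.5107123  136.4918565 ] [-16. -40. 137.] [-1.9 -0.4  2.4] 8.55
```

View pics/s2.png

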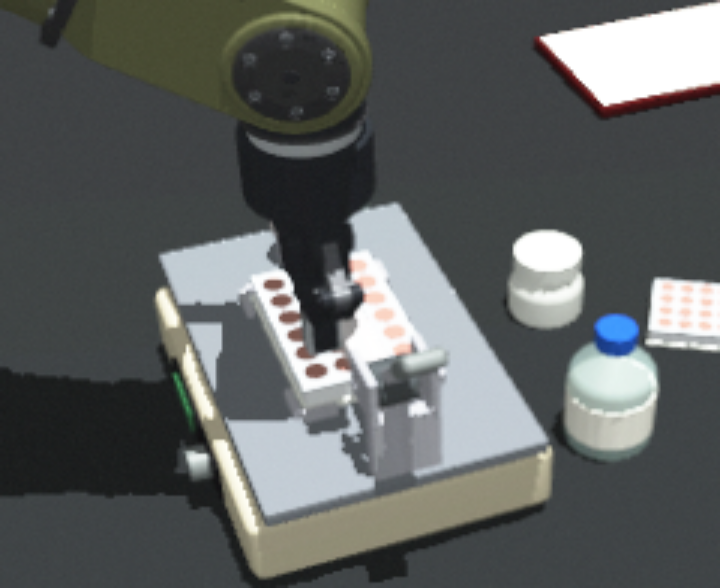

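The strap stopped on contact with the fingers at x = -21.3 mm in the shaker's frame, where -21 was predicted for home. I'll hold, back off and check.

```bash
python3 - <<'E'
from h import *
from rig import bot
bot.dwell(.3)
p=W2S(bot.read_state()["ee_pos"])
bot.servo_line(S2W(p+[-25,0,0]),speed=60); bot.servo_line(S2W(p+[-25,0,140]),speed=150)
print(bot.ik(S2W((0,-100,260)),att((1,0))),bot.ik(S2W((0,-100,260)),att((-1,0))))
bot.move_to(S2W((-60,-20,310)),att((1,0)))
c=bot.read_camera("top"); np.savez("top1.npz",**c); c2=bot.read_camera("side"); np.savez("side1.npz",**c2)
print(bot.read_state()["clock"])
cv2.imwrite("pics/s3.png",cv2.resize(np.vstack([c["image"][220:370,240:430],c2["image"][180:330,180:370]]),None,fx=2,fy=2))
for n in("top1.npz","side1.npz"):
    S=W2S(cloud(cam(n)))
    m=(S[...,2]>122)&(S[...,2]<135)&(S[...,1]>-98)&(S[...,1]<80)&(abs(S[...,0])<30)
    q=S[m]; print(n,m.sum())
    if m.sum()>50: vx,vy,x0,y0=cv2.fitLine(q[:,:2].astype(np.float32),cv2.DIST_HUBER,0,.01,.01).ravel(); print("strap angle",np.arctan(vx/vy),x0,y0)
    m=(S[...,2]>175)&(S[...,2]<225)&(abs(S[...,0])<16)&(S[...,1]<-125)&(S[...,1]>-215); q=S[m]
    if len(q): print("lever",len(q),np.median(np.arctan2(q[:,2]-149,-112-q[:,1])))
E
```

```text
[-1.25242647e-01  3.83586507e-01  1.38670676e+00 -4.44089210e-16
  1.37129938e+00 -4.06659535e-01] None
12.0583
top1.npz 787
strap angle -0.0045635263 0.13680527 -8.441139
lever 298 0.903495923740001
side1.npz 587
strap angle -0.017027572 -0.6653149 -2.1777716
lever 150 0.7896851341065371
```

View pics/s3.png

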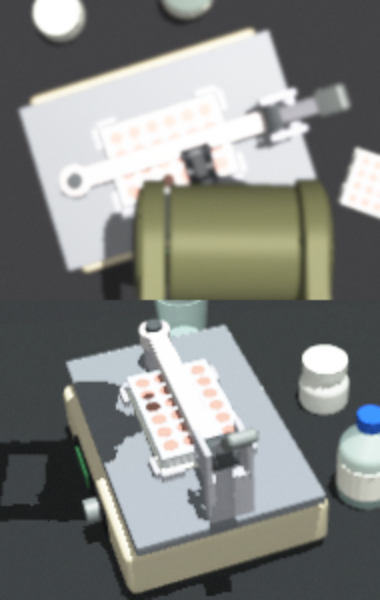

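The strap is home at 0.00 ± 0.02 rad in both views, lying across the plate into the bracket, and the lever has not moved. Next I push the lever down.

```bash
cat >> h.py <<'E'
def lev_pose(t,r=72,h=11):
    d=r*np.cos(t)-6*np.sin(t); z=149+r*np.sin(t)+6*np.cos(t)
    return S2W((0,-112-(d-h),z+19))
E
python3 - <<'E'
from h import *
from rig import bot
q=att((1,0))
p=lev_pose(1.05)
bot.move_to(p+[0,0,40],q); bot.servo_line(p,speed=80,until_force=8)
for t in np.arange(.95,.1,-.1):
    hit=bot.servo_line(lev_pose(t),attitude=q,speed=40,until_force=20)
    s=bot.read_state(); print(round(t,2),hit,s["ft_force"].round(1),s["clock"])
    if hit: break
else:
    hit=bot.servo_line(lev_pose(0)-[0,0,4],attitude=q,speed=15,until_force=18)
    s=bot.read_state(); print("end",hit,W2S(s["ee_pos"]),"home z",lev_pose(0)[2],s["ft_force"].round(1),s["clock"])
c=bot.read_camera("side"); cv2.imwrite("pics/s4.png",cv2.resize(c["image"][120:330,160:400],None,fx=3,fy=2.8))
E
```

```text
0.95 False [ 0.   0.6 -1.2] 13.6333
0.85 False [ 0.3  0.  -0.1] 13.9667
0.75 False [-0.7 -0.  -0.2] 14.3
0.65 False [ 0.5 -0.4  0.2] 14.6333
0.55 False [-0.5  1.   0.6] 14.9667
0.45 False [ 1.2 -0.1 -0.6] 15.3
0.35 False [-0.1 -0.1  0.7] 15.6333
0.25 False [0.7 0.3 0.1] 15.9667
0.15 False [-0.4 -0.1 -0.4] 16.3
end True [ 1.45677236e-01 -1.72757904e+02  1.73922443e+02] home z 174.0 [-2.5 -0.5  7.8] 17.0583
```

View pics/s4.png

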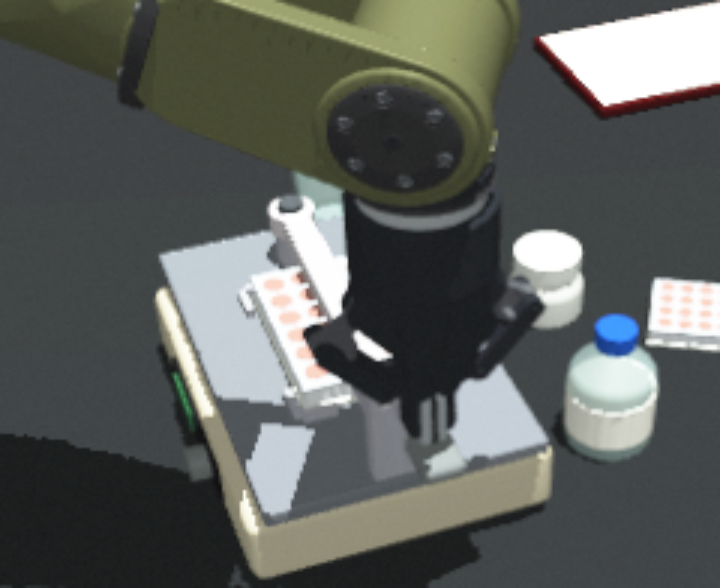

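The lever stopped with the tool at z = 173.9, where home is 174.0. The picture shows the fingers on the grip near (435,455). I'll hold, retract and verify.

```bash
python3 - <<'E'
from h import *
from rig import bot
bot.dwell(.3)
p=bot.read_state()["ee_pos"]
bot.servo_line(p+[0,0,130],speed=120)
bot.move_to(np.array([330,-150,350]),att((1,0)))
c=bot.read_camera("top"); np.savez("top2.npz",**c); c2=bot.read_camera("side"); np.savez("side2.npz",**c2)
print(bot.read_state()["clock"],bot.read_state()["ft_force"])
cv2.imwrite("pics/s5.png",cv2.resize(np.hstack([c["image"][150:400,190:450],c2["image"][140:390,180:440]]),None,fx=1.5,fy=1.5))
A=[cam(n+"0.npz")["image"] for n in("top","side")]
for n in("top2.npz","side2.npz"):
    S=W2S(cloud(cam(n)))
    m=(S[...,2]>122)&(S[...,2]<135)&(S[...,1]>-98)&(S[...,1]<80)&(abs(S[...,0])<30); q=S[m]
    vx,vy,x0,y0=cv2.fitLine(q[:,:2].astype(np.float32),cv2.DIST_HUBER,0,.01,.01).ravel(); print(n,"strap",np.arctan(vx/vy),x0)
    m=(S[...,2]>135)&(S[...,2]<225)&(abs(S[...,0])<10)&(S[...,1]<-170)&(S[...,1]>-200); q=S[m]
    print("lever grip z",len(q),np.median(q[:,2]),"(155 = home) max",q[:,2].max(),"y min",q[:,1].min())
# blue cap / plate spots before-after
for n in("top","side"):
    for k in "02":
        im=cam(n+k+".npz")["image"].astype(int); b=(im[...,0]>im[...,2]+70); print(n,k,"cap",np.argwhere(b)[:,::-1].mean(0).round(1))
E
```

```text
19.8583 [ 0.71589346 -0.44496564 -0.00626194]
top2.npz strap 0.0021107954 -0.5041982
lever grip z 149 154.34474048965762 (155 = home) max 158.1983547637302 y min -199.90924616626327
side2.npz strap -0.014398889 -0.466071
lever grip z 150 154.47050681050888 (155 = home) max 157.02703225659104 y min -199.7909134132021
top 0 cap [334.  209.8]
top 2 cap [334.  209.8]
side 0 cap [365.1 238.9]
side 2 cap [365.1 238.9]
```

View pics/s5.png

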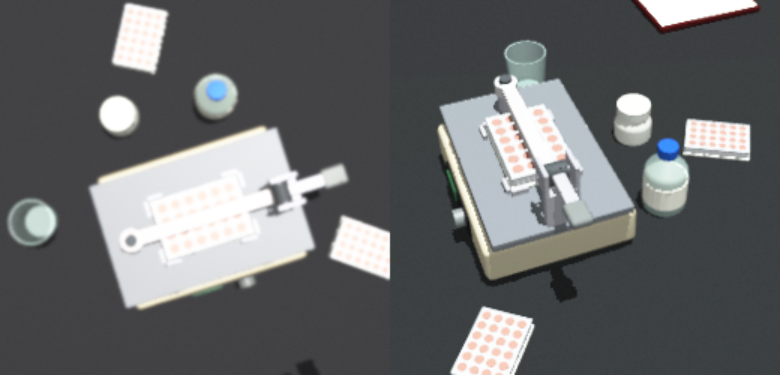

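Both views show the strap home, the lever level (grip at left-panel (335,178)), the plate in its fences, and the bottle, beaker and jar where they were. The arm is clear, so I'm handing in.

```bash
python3 -c "
from rig import bot
bot.finish_job(); print(bot.read_state()['clock'])"
```

```text
the job is handed in; nothing more can be done
the job is handed in; nothing more can be done
```

The shaker is ready to run: I pushed the strap home with the closed fingers, pushed the cam lever down to its stop, backed away and handed the job in at about 20 s of the 48 s. The hand-in reports no verdict, so the evidence is my last camera checks:

- **Strap:** it read 0.002 rad from the top view and -0.014 rad from the side view; the limit is 0.06.
- **Lever:** the top of its grip stood at 154.3 to 154.5 mm, against 155 mm when fully down, which is level.
- **Bottle, beaker, jar and plate:** the bottle cap is at the same pixels as at the start in both views. I checked the jar, beaker and plate only by eye; they look unmoved, with the plate still in its fences.
- **Robot:** it stands clear of everything, with the wrist force under 1 N.

One stop did not trigger: the 2 N limit for first contact with the strap, because the strap's friction was too light. A picture confirmed the contact instead. Before the push, the two views put the lever at 0.90 and 0.79 rad; this made no difference because the push started above both.

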